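# Tuck a flashing strip under the lapped panel of a cold-frame lid and hold it down

## Robot

A 6-joint arm with a two-finger parallel gripper is mounted at the origin on the work surface. World frame = base frame: x ahead of the robot, y to its left, z up, the work surface at z = 0. Lengths are in m, angles in degrees, forces in N, time in s.
With the tool pointing down it reaches from about 0.4 to 0.825 m from the base axis. Payload 7 kg.
Tool frame: the origin (TCP) lies midway between the tips of the shut fingers; the grasp point (between the pads) lies 19 mm behind it; z points along the fingers, y is the line along which they close (so a half turn about z gives the same grasp; the last joint's range is limited). The gripper opens to 88 mm and grips with 3 to 60 N. Pads are 19 mm wide; open, the fingers measure 130 mm over their backs; the gripper's body (78 mm by 193 mm) begins 47 mm behind the grasp point.
Start: joints at [-57.577, 20.546, 0.682, 0, -70.136, -16.507], TCP at [0.185, -0.649, 0.188] pointing down, gripper open.
Joint ranges: [-176.03, 176.03], [-82.01, 121.73], [-58.28, 71.71], [-173.87, 95.51], [-174.79, -0.11], [-173.66, 173.66]. Speed limits (degrees/s): [136.94, 136.94, 172.46, 180, 180, 180].

## Interface

Orientations are given as [roll, pitch, yaw] about the fixed x, y, z axes, in that order (R = Rz(yaw) Ry(pitch) Rx(roll)).
In Python, from plant import telemetry, viewer, workorder gives the robot as it stands. The module is installed in compiled form; this text tells all that it offers.
- The arm moves only by the tool carry_out, never from a script. Its argument "rows" is a list of rows, each a list of 6 numbers: the shift along the tool's x, y, z in m, then the turn, a rotation vector about the tool's x, y, z in rad. In form: [[tx, ty, tz, ax, ay, az], ...]. A call has 1 to 8 rows; each row is the pose to reach, as a shift and turn from the pose commanded when the call began, along the tool's axes at that moment; what a row does not reach only later rows make up. A row lasts 1/8 s, in which the tool goes at most 62.5 mm and 10.7 degrees, less where a joint would pass 70% of its speed; a pose out of reach is approached as far as the arm can. A call with a gripper value outside its range is refused whole. "grip" is the gripper's target within -1 to 1 (fully open at 1, half-way at 0, shut at -1), set as the call begins (left out, the last holds). The fingers move at their own pace and stop on an object; the grip force is fixed at half the most. Time passes only in rows, so rows that repeat a pose let the fingers close. It gives the time, the measured TCP pose, the force, the opening and the grip force at its end, in the units of the state.
- telemetry.get_obs(): the state, without advancing time (a new reading comes with each control period).
- viewer.snapshot(name): name is "side" or "top"; returns the picture (400x640x3 uint8, red, green, blue); there is no depth.
- viewer.camera_info(name): a dict with "intrinsics" (3x3 intrinsics, pixels), "extrinsics" (4x4, takes a point from camera to world coordinates). Camera axes: x right, y down, z forward; pixel columns grow to the right and rows downward; lengths in m; the calibration is good to about 2 mm. A picture is of the moment at which its call begins. camera_info takes no time and is no camera call.
- workorder.close_job(): hands the job in; it is judged then, once.
The state is a dict: "clock": time; "joint_pos": joint angles; "qvel": joint speeds; "tau": joint torques, N m; "tool_pos": TCP position; "orientation": TCP orientation; "force": force on the tool from outside, world axes, zero at the start; "moment": the same for the moment, N m; "opening": finger opening in m; "gripper_force": force on a finger pad.
Only numpy, scipy, OpenCV 4.12 (cv2) and the standard library are available. Lean on these libraries where they do the work, as an engineer would, in place of code of your own. Each camera call takes 0.05 s, during which the arm holds its last target. There are 200 camera calls.

## Task

On the wooden cold-frame lid, pull the orange keeper cap up its post to the top stop so that its tongue clears the way. Then take the pale bare aluminium flashing strip by its blue grip and slide its leading edge squarely under the middle of the white lapped panel, as far as the red line across the strip, without lifting the panel. Finish while still holding on: keep the strip pressed flat on the board, its springy rubber seal squashed down, and do not let go; leave everything else where it is.

Things in the scene. Friction and masses are not known exactly. Their poses are not given: they have to be found in the camera images.
- lid: Cold-frame lid lying on the bench, fixed: brown wooden board 300 mm (x) by 320 mm (y), 20 mm thick; origin under its middle, x horizontal into the lap, y to the left along the lip, z up.
- mouth (a point): Middle of the board's top face, 20 mm above the bench, right below the front lip of the white lapped panel; axes as the lid's. The strip is pushed in along +x. The panel covers x 0 to +130 mm and y -110 to +110 mm; its flat underside is 10 mm above the board and its front 12 mm are flared up (lip underside about 15 mm above the board).
- lap_lip (a point): Front of the white plastic lapped panel (220 mm wide, 130 mm deep, 5 mm thick, 0.15 kg), point on the plane of its flat underside; at rest 10 mm straight above mouth.
- lap (a joint): Hinge of the lapped panel at its far edge: 0 lying at rest, positive = front lip lifted (rad; 0.06 lifts the lip 8 mm). Only its weight keeps it down: a push from below lifts it.
- seal (a joint): How far the black rubber seal bar is pressed down (m): 0 free, 5 mm proud of the board; 0.005 flush. Spring of 1.6 N per mm, 8 N at flush; the strip's weight alone does not flatten it. It lies along y in front of the mouth, at x = -75 mm, y -55 to +55 mm from mouth, so beneath the strip.
- keeper (a joint): How far the orange keeper cap has been pulled up its post (m): 0 fully down, 0.030 at the top stop. About 4 N of friction holds it wherever it is left. Its 8 mm thick tongue reaches from its foot to y = +57 mm of mouth, top 10 mm above the board when down, and bars the left part of the mouth; raised fully it leaves over 30 mm to slide beneath.
- keeper_grip (a point): Point to grip on the orange keeper cap: on its vertical axis, 14 mm below its top. The cap is an upright 26 x 26 mm block, its top 58 mm above the board when down, on a steel post (end 6 mm above it), at x = -30 mm, y = +118 mm of mouth; axes parallel to the lid's. Room for fingers on its +y and -y sides.
- flash_grip (a point): Point to grip on the flashing strip's upright blue fin (10 mm thick in x, 60 mm long in y, 40 mm above the sheet): 28 mm above the strip's underside, 15 mm below the fin's top. The strip is a loose aluminium sheet 120 mm (x) by 150 mm (y), 3 mm thick, about 0.2 kg; x points to its leading edge, z up.
- flash_edge (a point): Middle of the strip's leading edge, on its underside: 80 mm ahead (+x) of the fin's middle and 28 mm below flash_grip. Same axes. A red line crosses the sheet 35 mm behind this edge.
- offcut_grip (a point): A second, narrower strip to leave alone: terracotta-coloured sheet 120 x 100 mm with a black fin of the same shape; point on the fin 28 mm above its underside. The two strips may lie in either of two places.
- brush: flat brush lying on the bench; leave alone
- screwdriver: screwdriver lying on the bench; leave alone
- tub: green tub of white plant labels, 76 mm across, 115 mm high, origin under its centre; leave alone
Mind the look-alikes: they are no part of the job. Of the things that look like the part that bears flash_grip, the smaller one is meant.

How it is judged:
By the outcome, as a careful person would: the job done as asked, in the order asked, and still so for the second after the job is handed in, while the arm keeps its last pose, push and grip.
It also fails if it takes over 64 s, if anything falls off the work surface, if the arm or the gripper's body presses on something with over 40 N, if the wrist force passes 120 N, or if a joint passes its speed limit or range.

## Working session

There is one attempt and no reset: what is moved stays moved. The work goes in short steps, Python scripts to look and compute and a tool call to move; the robot and the scene stay as the last step left them, time stands still between calls to the robot, and variables do not carry over. Pictures are saved under pics/ and viewed, at most 10 in all, crops included, and the job is handed in when it is done.

Besides the shell and the picture viewer there is one more tool, called after ">>>" by a JSON object that holds its "name" and its "arguments", one argument or row to a line. carry_out: Moves the arm, as the interface text tells. Its arguments: {"type":"object","properties":{"rows":{"type":"array"},"grip":{"type":"number"}},"required":["rows"]}

```bash
mkdir -p pics; python3 - <<'E'
from plant import telemetry, viewer
import cv2,numpy as np
for n in("side","top"):
    cv2.imwrite(f"pics/{n}0.png",cv2.cvtColor(viewer.snapshot(n),cv2.COLOR_RGB2BGR))
    i=viewer.camera_info(n);print(n,np.round(i["intrinsics"],1).tolist(),np.round(i["extrinsics"],4).tolist())
print(telemetry.get_obs())
E
```

```text
side [[430.1, 0.0, 319.2], [0.0, 430.1, 198.2], [0.0, 0.0, 1.0]] [[-0.8559, -0.2403, 0.458, -0.0546], [-0.5169, 0.4241, -0.7436, 0.8362], [-0.0155, -0.8732, -0.4872, 0.6965], [0.0, 0.0, 0.0, 1.0]]
top [[498.9, 0.0, 312.5], [0.0, 498.9, 196.6], [0.0, 0.0, 1.0]] [[0.0145, -0.9943, 0.1057, 0.3597], [-0.9999, -0.015, -0.0037, -0.1129], [0.0053, -0.1056, -0.9944, 1.6477], [0.0, 0.0, 0.0, 1.0]]
{'clock': 0.1, 'joint_pos': array([-5.75780922e+01,  2.05880677e+01,  6.39216401e-01, -1.86279429e-02,
       -7.01365315e+01, -1.65061602e+01]), 'qvel': array([ 0.07832152, -0.07643165,  0.12023798,  0.00511948, -0.053239  ,
       -0.04148594]), 'tau': array([-1.47923969e-03, -5.84165239e+01,  2.93748808e+01,  7.01557472e+00,
        1.00962940e-02, -5.47640457e-05]), 'tool_pos': array([ 0.18492824, -0.64865266,  0.18740678]), 'orientation': array([ 1.79913160e+02, -7.47049234e-03, -1.64090589e+02]), 'force': array([ 0.68835298, -0.44641448,  0.66099687]), 'moment': array([ 0.0059111 ,  0.01868099, -0.00108052]), 'gripper_force': 0.0, 'opening': 0.08782549635804629}
```

View pics/top0.png

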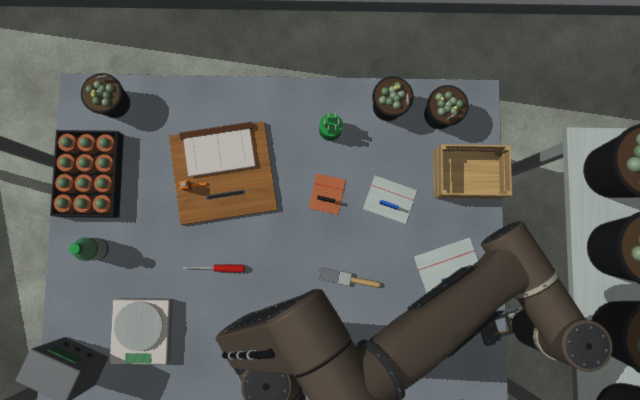

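View pics/side0.png

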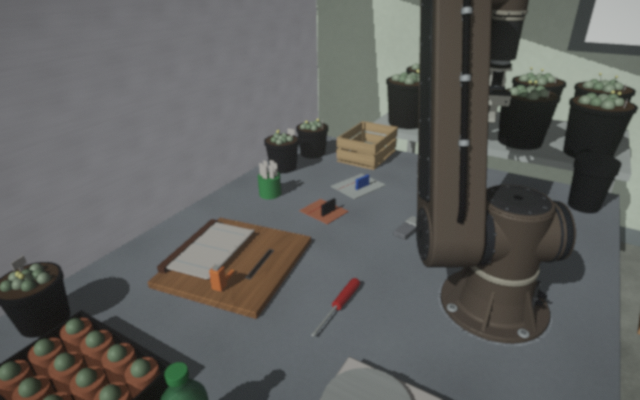

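The top view shows the lid (223,172), keeper (192,186), seal (225,194), a terracotta offcut (327,194), a pale strip A (390,200) with a blue fin, and a second pale sheet B (447,262) partly under the arm. I'll compare A and B enlarged.

```bash
cat > h.py <<'E'
from plant import telemetry, viewer
import cv2,numpy as np
def snap(n,f,x0,y0,w,h,s):
    im=cv2.cvtColor(viewer.snapshot(n),cv2.COLOR_RGB2BGR)
    c=cv2.resize(im[y0:y0+h,x0:x0+w],None,fx=s,fy=s,interpolation=cv2.INTER_CUBIC)
    cv2.imwrite(f"pics/{f}.png",c)
def pt(n,u,v,z):
    i=viewer.camera_info(n);K=np.array(i["intrinsics"]);T=np.array(i["extrinsics"])
    d=T[:3,:3]@np.linalg.solve(K,[u,v,1]);o=T[:3,3]
    return (o+d*(z-o[2])/d[2])[:3]
def px(n,p):
    i=viewer.camera_info(n);K=np.array(i["intrinsics"]);T=np.linalg.inv(np.array(i["extrinsics"]))
    q=K@(T[:3,:3]@np.array(p)+T[:3,3]);return q[:2]/q[2]
E
python3 - <<'E'
from h import *
snap("top","c1",300,150,200,150,4)
snap("top","c2",160,110,130,120,5)
E
```

```text
(no output)
```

View pics/c1.png

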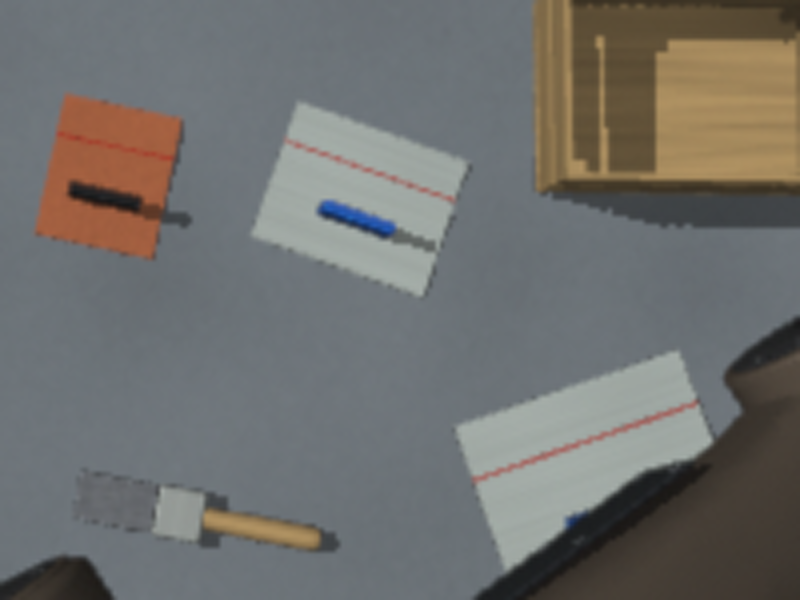

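View pics/c2.png

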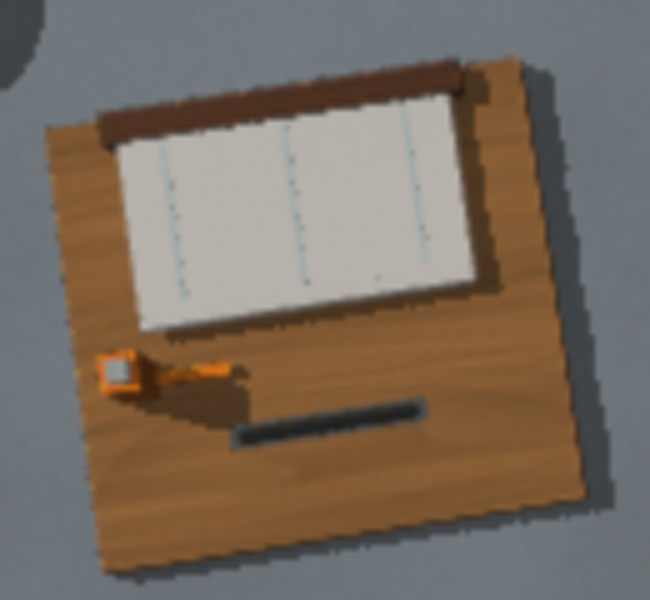

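Pale strip A has corners at crop (298,100), (470,160), (424,296), (250,237), with its fin top from (318,207) to (396,230). B's leading edge runs (456,427)–(680,352), so B looks larger. The panel lip runs (142,330)–(474,280), the keeper cap top is at (119,371), and the seal runs (232,438)–(425,408). Measuring these next.

```bash
python3 - <<'E'
from h import *
c1=lambda u,v,z:pt("top",300+(u+.5)/4-.5,150+(v+.5)/4-.5,z)
c2=lambda u,v,z:pt("top",160+(u+.5)/5-.5,110+(v+.5)/5-.5,z)
A=np.array([c1(*p,.003) for p in[(298,101),(469,161),(424,296),(251,237)]])
print("A sides",[np.linalg.norm(A[i]-A[(i+1)%4]).round(4) for i in range(4)])
y=A[0]-A[1]+A[3]-A[2]; x=A[0]-A[3]+A[1]-A[2]
print("A center",A.mean(0),"yaw",np.degrees(np.arctan2(x[1],x[0])),np.degrees(np.arctan2(-y[0],y[1])))
f=[c1(320,208,.043),c1(393,229,.043)];print("fin",f,np.linalg.norm(f[0]-f[1]),(f[0]+f[1])/2)
print("Blead",np.linalg.norm(c1(456,427,.003)-c1(680,352,.003)))
L=np.array([c2(*p,.02) for p in[(46,128),(520,58),(585,496),(105,573)]])
print("lid",[np.linalg.norm(L[i]-L[(i+1)%4]).round(4) for i in range(4)])
y=L[0]-L[1]+L[3]-L[2]; x=L[0]-L[3]+L[1]-L[2]
print("c",L.mean(0),"yaw",np.degrees(np.arctan2(x[1],x[0])),np.degrees(np.arctan2(-y[0],y[1])))
l=[c2(142,330,.040),c2(474,280,.040)];print("lip mid",sum(l)/2,np.linalg.norm(l[0]-l[1]))
y=l[0]-l[1];print(np.degrees(np.arctan2(-y[0],y[1])))
s=[c2(234,438,.025),c2(425,408,.025)];print("seal",sum(s)/2,np.linalg.norm(s[0]-s[1]))
y=s[0]-s[1];print(np.degrees(np.arctan2(-y[0],y[1])))
k=c2(118,371,.084);print("keeper",k)
yaw=np.radians(9);R=np.array([[np.cos(yaw),-np.sin(yaw)],[np.sin(yaw),np.cos(yaw)]])
m=L.mean(0)[:2]
for n,p in(("lip",sum(l)/2),("seal",sum(s)/2),("keep",k)):print(n,R.T@(p[:2]-m))
E
```

```text
A sides [np.float64(0.1502), np.float64(0.119), np.float64(0.1504), np.float64(0.1206)]
A center [ 0.52947476 -0.3752556   0.003     ] yaw -18.678385984541197 -18.400235999077587
fin [array([ 0.51710328, -0.33612762,  0.043     ]), array([ 0.50095242, -0.3951219 ,  0.043     ])] 0.061165141427800544 [ 0.50902785 -0.36562476  0.043     ]
Blead 0.1956926490691675
lid [np.float64(0.3176), np.float64(0.2963), np.float64(0.3162), np.float64(0.2991)]
c [0.60989372 0.17893043 0.02      ] yaw 9.80695880519144 9.760251280010358
lip mid [0.61112938 0.17937305 0.04      ] 0.21783805249893431
9.57199996819004
seal [0.53568388 0.16551974 0.025     ] 0.12597846924052886
9.879308733763995
keeper [0.56027319 0.28989554 0.084     ]
lip [0.00128969 0.00024387]
seal [-0.07539409 -0.0016366 ]
keep [-0.03165085  0.11736131]
```

A measures 150×120 mm with a 61 mm fin, so it is the strip wanted. B is 196 mm wide, a look-alike. Lid fit: mouth (0.610, 0.179), yaw 9.75°. The keeper and seal positions agree with this. Next: plan the keeper approach.

```bash
cat >> h.py <<'E'
def plan(way,n):
    """rows from current pose through world waypoints (x,y,z,yaw); n = rows per segment; chunks of 8"""
    o=telemetry.get_obs();y=o["orientation"][2];P=[np.r_[o["tool_pos"],y]]
    way=[np.array(w,float) for w in way];allp=[P[0]]
    for w,k in zip(way,n):
        a=allp[-1];allp+= [a+(w-a)*j/k for j in range(1,k+1)]
    base=allp[0];out=[];i=1
    while i<len(allp):
        ch=allp[i:i+8];c,s=np.cos(np.radians(base[3])),np.sin(np.radians(base[3]))
        for p in ch:
            d=p-base;print([round(v,4) for v in (c*d[0]+s*d[1],s*d[0]-c*d[1],-d[2],0,0,-np.radians(d[3]))])
        print("--");base=ch[-1];i+=8
def st():
    o=telemetry.get_obs();print({k:np.round(o[k],4).tolist() for k in("clock","tool_pos","orientation","force","opening","gripper_force","joint_pos")})
E
python3 -c "
from h import *
plan([(.42,-.36,.19,-110),(.55,0,.19,-50),(.5604,.2902,.14,9.75)],[8,8,8])"
```

```text
[np.float64(-0.0381), np.float64(0.0267), np.float64(-0.0003), 0, 0, np.float64(-0.118)]
[np.float64(-0.0763), np.float64(0.0533), np.float64(-0.0006), 0, 0, np.float64(-0.236)]
[np.float64(-0.1144), np.float64(0.08), np.float64(-0.0009), 0, 0, np.float64(-0.354)]
[np.float64(-0.1526), np.float64(0.1067), np.float64(-0.0012), 0, 0, np.float64(-0.472)]
[np.float64(-0.1907), np.float64(0.1333), np.float64(-0.0014), 0, 0, np.float64(-0.59)]
[np.float64(-0.2289), np.float64(0.16), np.float64(-0.0017), 0, 0, np.float64(-0.708)]
[np.float64(-0.267), np.float64(0.1867), np.float64(-0.002), 0, 0, np.float64(-0.826)]
[np.float64(-0.3052), np.float64(0.2133), np.float64(-0.0023), 0, 0, np.float64(-0.944)]
--
[np.float64(-0.0478), np.float64(0.0001), np.float64(-0.0), 0, 0, np.float64(-0.1309)]
[np.float64(-0.0957), np.float64(0.0002), np.float64(-0.0), 0, 0, np.float64(-0.2618)]
[np.float64(-0.1435), np.float64(0.0004), np.float64(-0.0), 0, 0, np.float64(-0.3927)]
[np.float64(-0.1914), np.float64(0.0005), np.float64(-0.0), 0, 0, np.float64(-0.5236)]
[np.float64(-0.2392), np.float64(0.0006), np
[... 324 characters left out ...]
), np.float64(-0.0243), np.float64(0.0063), 0, 0, np.float64(-0.1304)]
[np.float64(-0.0539), np.float64(-0.0486), np.float64(0.0125), 0, 0, np.float64(-0.2607)]
[np.float64(-0.0809), np.float64(-0.0729), np.float64(0.0187), 0, 0, np.float64(-0.3911)]
[np.float64(-0.1078), np.float64(-0.0973), np.float64(0.025), 0, 0, np.float64(-0.5214)]
[np.float64(-0.1348), np.float64(-0.1216), np.float64(0.0312), 0, 0, np.float64(-0.6518)]
[np.float64(-0.1617), np.float64(-0.1459), np.float64(0.0375), 0, 0, np.float64(-0.7821)]
[np.float64(-0.1887), np.float64(-0.1702), np.float64(0.0437), 0, 0, np.float64(-0.9125)]
[np.float64(-0.2156), np.float64(-0.1945), np.float64(0.05), 0, 0, np.float64(-1.0428)]
--
```

>>> {"name": "carry_out", "arguments": {
  "rows": [
    [-0.038, 0.027, 0, 0, 0, -0.118],
    [-0.076, 0.053, 0, 0, 0, -0.236],
    [-0.114, 0.08, 0, 0, 0, -0.354],
    [-0.153, 0.107, 0, 0, 0, -0.472],
    [-0.191, 0.133, 0, 0, 0, -0.59],
    [-0.229, 0.16, 0, 0, 0, -0.708],
    [-0.267, 0.187, 0, 0, 0, -0.826],
    [-0.305, 0.213, 0, 0, 0, -0.944]
  ],
  "grip": 1
}}

```text
clock: 1.2
tool_pos: [0.4207, -0.3593, 0.1883]
orientation: [-180.0, 0.0, -109.8]
force: [0.1, -1.0, 0.0]
opening: 0.0875
gripper_force: 0.0
```

>>> {"name": "carry_out", "arguments": {
  "rows": [
    [-0.048, 0, 0, 0, 0, -0.131],
    [-0.096, 0, 0, 0, 0, -0.262],
    [-0.144, 0, 0, 0, 0, -0.393],
    [-0.191, 0, 0, 0, 0, -0.524],
    [-0.239, 0, 0, 0, 0, -0.655],
    [-0.287, 0, 0, 0, 0, -0.785],
    [-0.335, 0, 0, 0, 0, -0.916],
    [-0.383, 0, 0, 0, 0, -1.047]
  ]
}}

```text
clock: 2.2
tool_pos: [0.5512, 0.0009, 0.1884]
orientation: [-180.0, -0.0, -49.7]
force: [0.1, -0.6, -0.6]
opening: 0.0877
gripper_force: 0.0
```

>>> {"name": "carry_out", "arguments": {
  "rows": [
    [-0.027, -0.024, 0.006, 0, 0, -0.13],
    [-0.054, -0.049, 0.0125, 0, 0, -0.261],
    [-0.081, -0.073, 0.019, 0, 0, -0.391],
    [-0.108, -0.097, 0.025, 0, 0, -0.521],
    [-0.135, -0.122, 0.031, 0, 0, -0.652],
    [-0.162, -0.146, 0.0375, 0, 0, -0.782],
    [-0.189, -0.17, 0.044, 0, 0, -0.9125],
    [-0.216, -0.1945, 0.05, 0, 0, -1.043]
  ]
}}

```text
clock: 3.2
tool_pos: [0.5609, 0.2909, 0.1379]
orientation: [180.0, 0.0, 10.0]
force: [0.8, -0.5, -1.1]
opening: 0.0873
gripper_force: 0.0
```

>>> {"name": "carry_out", "arguments": {
  "rows": [
    [-0.216, -0.1945, 0.05, 0, 0, 0]
  ]
}}

```text
clock: 3.32
tool_pos: [0.5103, 0.3242, 0.1265]
orientation: [180.0, -0.0, 9.8]
force: [-0.9, 1.1, -0.1]
opening: 0.0872
gripper_force: 0.0
```

That last call repeated an old shift by mistake, but it moved clear of everything. Re-planning from here.

>>> {"name": "carry_out", "arguments": {
  "rows": [
    [0, 0, 0, 0, 0, 0]
  ]
}}

```text
clock: 3.45
tool_pos: [0.506, 0.3242, 0.1265]
orientation: [180.0, 0.1, 10.0]
force: [1.0, -0.5, -0.4]
opening: 0.0877
gripper_force: 0.0
```

```bash
python3 -c "
from h import *
plan([(.5604,.2902,.13,9.75),(.5604,.2902,.045,9.75)],[3,4]);st()"
```

```text
[np.float64(0.0159), np.float64(0.0143), np.float64(-0.0012), 0, 0, np.float64(0.0012)]
[np.float64(0.0318), np.float64(0.0286), np.float64(-0.0023), 0, 0, np.float64(0.0024)]
[np.float64(0.0477), np.float64(0.0429), np.float64(-0.0035), 0, 0, np.float64(0.0036)]
[np.float64(0.0477), np.float64(0.0429), np.float64(0.0178), 0, 0, np.float64(0.0036)]
[np.float64(0.0477), np.float64(0.0429), np.float64(0.039), 0, 0, np.float64(0.0036)]
[np.float64(0.0477), np.float64(0.0429), np.float64(0.0603), 0, 0, np.float64(0.0036)]
[np.float64(0.0477), np.float64(0.0429), np.float64(0.0815), 0, 0, np.float64(0.0036)]
--
{'clock': 3.45, 'tool_pos': [0.506, 0.3242, 0.1265], 'orientation': [179.9512, 0.1237, 9.957], 'force': [0.9708, -0.5239, -0.4199], 'opening': 0.0877, 'gripper_force': 0.0, 'joint_pos': [51.2286, 16.389, -13.7717, -0.0519, -59.9645, 48.7545]}
```

>>> {"name": "carry_out", "arguments": {
  "rows": [
    [0.024, 0.021, -0.003, 0, 0, 0.002],
    [0.048, 0.043, -0.003, 0, 0, 0.003],
    [0.048, 0.043, 0, 0, 0, 0.003],
    [0.048, 0.043, 0.02, 0, 0, 0.003],
    [0.048, 0.043, 0.04, 0, 0, 0.003],
    [0.048, 0.043, 0.06, 0, 0, 0.003],
    [0.048, 0.043, 0.081, 0, 0, 0.003],
    [0.048, 0.043, 0.081, 0, 0, 0.003]
  ]
}}

```text
clock: 4.45
tool_pos: [0.5624, 0.2875, 0.045]
orientation: [179.9, 0.2, 9.6]
force: [-0.1, 0.3, 0.5]
opening: 0.088
gripper_force: 0.0
```

```bash
python3 -c "
from h import *
st()
cv2.imwrite('pics/x.png',np.hstack([cv2.resize(cv2.cvtColor(viewer.snapshot(n),cv2.COLOR_RGB2BGR)[y:y+100,x:x+100],(400,400),interpolation=2) for n,x,y in(('top',145,130),('side',170,210))]))"
```

```text
{'clock': 4.45, 'tool_pos': [0.5624, 0.2875, 0.045], 'orientation': [179.9013, 0.174, 9.5594], 'force': [-0.1115, 0.3495, 0.4817], 'opening': 0.088, 'gripper_force': 0.0, 'joint_pos': [44.7409, 23.5724, -14.9513, -0.025, -51.6753, 54.8342]}
```

View pics/x.png

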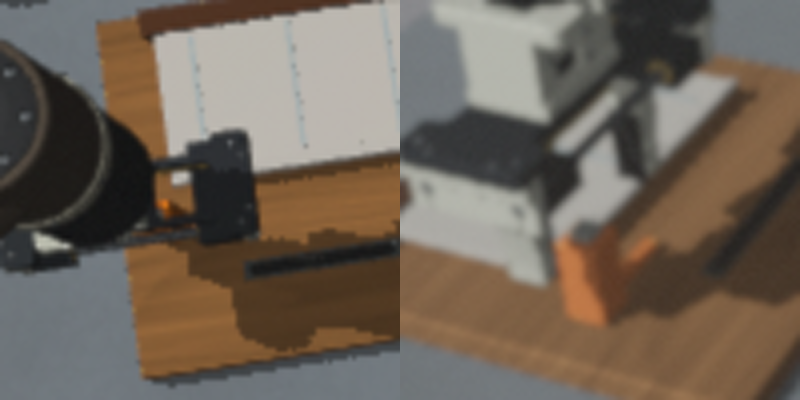

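The side crop suggests the fingers may stand beyond the cap (cap at (590,270); finger tips near (530,280) and (645,165)). I'll check by projecting the known points.

```bash
python3 -c "
from h import *
o=telemetry.get_obs();p=o['tool_pos'];a=np.radians(9.6);d=np.array([-np.sin(a),np.cos(a),0])
f=lambda q:(px('side',q)-[170,210])*4+400*np.array([1,0])
for n,q in(('tcp',p),('fin+',p+.044*d),('fin-',p-.044*d),('captop',[.5604,.2902,.078]),('posttop',[.5604,.2902,.084]),('foot',[.5604,.2902,.02])):print(n,f(q).round())
# measured post top from side crop (585,230)
u=170+(585-400)/4;v=210+232/4
print(pt('side',u,v,.084))
"
```

```text
tcp [593. 271.]
fin+ [550. 318.]
fin- [634. 227.]
captop [589. 232.]
posttop [588. 224.]
foot [602. 310.]
[0.55667414 0.29628801 0.084     ]
```

The cap projects where I measured it. Open fingers probably swing back, because the TCP is defined for shut fingers. I'll correct the 3 mm offset, close, and check for a 26 mm opening.

>>> {"name": "carry_out", "arguments": {
  "rows": [
    [-0.001, -0.003, 0, 0, 0, 0],
    [-0.001, -0.003, 0, 0, 0, 0]
  ]
}}

```text
clock: 4.8
tool_pos: [0.5624, 0.2918, 0.0476]
orientation: [-180.0, -0.1, 9.6]
force: [-0.1, -0.9, 0.3]
opening: 0.0881
gripper_force: 0.0
```

>>> {"name": "carry_out", "arguments": {
  "rows": [
    [0, 0, 0, 0, 0, 0],
    [0, 0, 0, 0, 0, 0],
    [0, 0, 0, 0, 0, 0],
    [0, 0, 0, 0, 0, 0],
    [0, 0, 0, 0, 0, 0],
    [0, 0, 0, 0, 0, 0]
  ],
  "grip": -1
}}

```text
clock: 5.55
tool_pos: [0.5622, 0.2912, 0.0467]
orientation: [180.0, 0.0, 9.6]
force: [0.1, 0.3, -0.5]
opening: 0.0332
gripper_force: 0.0
```

>>> {"name": "carry_out", "arguments": {
  "rows": [
    [0, 0, 0, 0, 0, 0],
    [0, 0, 0, 0, 0, 0],
    [0, 0, 0, 0, 0, 0]
  ]
}}

```text
clock: 5.92
tool_pos: [0.5622, 0.2912, 0.0467]
orientation: [180.0, 0.0, 9.6]
force: [-0.4, 0.2, -0.7]
opening: 0.0038
gripper_force: 0.0
```

The fingers shut to 4 mm, so they missed the cap. Looking again from both cameras.

```bash
python3 -c "
from h import *
st()
cv2.imwrite('pics/x2.png',np.hstack([cv2.resize(cv2.cvtColor(viewer.snapshot(n),cv2.COLOR_RGB2BGR)[y:y+150,x:x+100],(400,600),interpolation=2) for n,x,y in(('top',145,100),('side',170,160))]))"
```

```text
{'clock': 5.925, 'tool_pos': [0.5622, 0.2912, 0.0467], 'orientation': [179.9987, 0.0017, 9.5768], 'force': [-0.3809, 0.1712, -0.7288], 'opening': 0.0038, 'gripper_force': 0.0, 'joint_pos': [45.0166, 23.4816, -14.8571, 0.0001, -51.6634, 54.5601]}
```

View pics/x2.png

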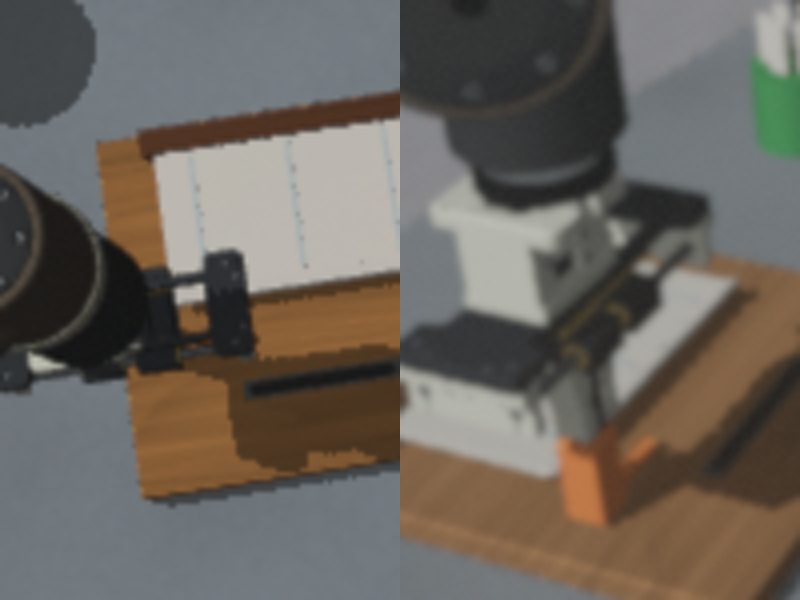

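The side view shows the shut finger tips near (600,430), just over or behind the cap top (590,440). In the top view the gripper's -y end block is at (230,300). I'll compare these with the claimed pose.

```bash
python3 -c "
from h import *
p=np.array([.5622,.2912,.0467]);a=np.radians(9.6);d=np.array([-np.sin(a),np.cos(a),0])
e=np.array([np.cos(a),np.sin(a),0])
f=lambda n,q:((px(n,q)-dict(top=[145,100],side=[170,160])[n])*4+400*np.array([n=='side',0])).round()
for z in(.113,.15):
  for sx in(-.039,.039):
    for sy in(-.0965,.0965):
      q=p+d*sy+e*sx;q[2]=z;print(z,sx,sy,f('top',q),f('side',q))
print('tip px',f('side',p))
for z in(.0467,.06,.08,.085):print(z,pt('side',220,267.5,z))
"
```

```text
0.113 -0.039 -0.0965 [272. 358.] [723. 306.]
0.113 -0.039 0.0965 [ 24. 396.] [536. 506.]
0.113 0.039 -0.0965 [259. 260.] [612. 281.]
0.113 0.039 0.0965 [ 12. 297.] [411. 471.]
0.15 -0.039 -0.0965 [263. 353.] [717. 254.]
0.15 -0.039 0.0965 [  8. 391.] [525. 449.]
0.15 0.039 -0.0965 [249. 252.] [604. 231.]
0.15 0.039 0.0965 [ -4. 290.] [398. 415.]
tip px [592. 475.]
0.0467 [0.58733865 0.25739641 0.0467    ]
0.06 [0.57419867 0.26924323 0.06      ]
0.08 [0.55443931 0.28705799 0.08      ]
0.085 [0.54949947 0.29151168 0.085     ]
```

The body end and the tip both fit a real tool about 35 mm higher than my reading assumes. The xy position agrees. Checking the start picture for the same offset before moving.

```bash
python3 -c "
from h import *
for z in(.12,.187,.222):print(z,px('side',[.185,-.649,z]).round(1), px('top',[.185,-.649,z]).round(1))
im=cv2.imread('pics/side0.png')[40:140,460:560];cv2.imwrite('pics/s0.png',cv2.resize(im,(600,600),interpolation=2))"
```

```text
0.12 [483.7 145.3] [487.  310.5]
0.187 [487.  126.9] [495.2 313.3]
0.222 [488.9 117. ] [499.8 314.9]
```

View pics/s0.png

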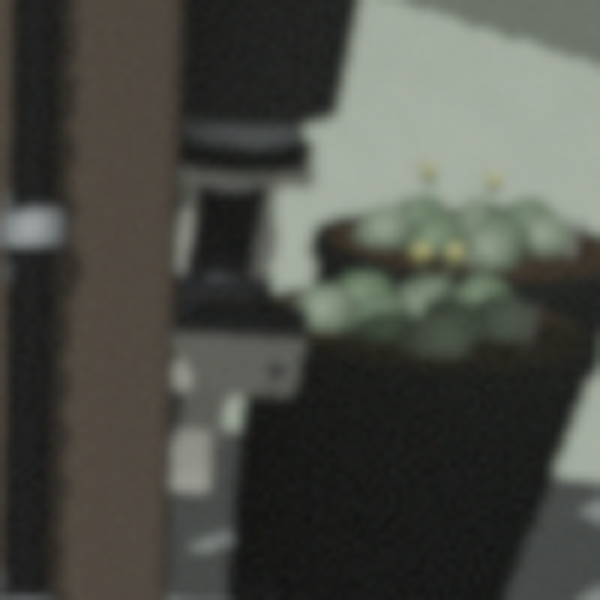

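>>> {"name": "carry_out", "arguments": {
  "rows": [
    [0, 0, 0, 0, 0, 0],
    [0, 0, 0, 0, 0, 0],
    [0, 0, 0, 0, 0, 0],
    [0, 0, 0, 0, 0, 0],
    [0, 0, 0, 0, 0, 0],
    [0, 0, 0, 0, 0, 0]
  ],
  "grip": 0.3
}}

```text
clock: 6.78
tool_pos: [0.5621, 0.2912, 0.0467]
orientation: [-180.0, 0.0, 9.6]
force: [-0.2, 0.0, -0.2]
opening: 0.0542
gripper_force: 0.0
```

>>> {"name": "carry_out", "arguments": {
  "rows": [
    [0, 0, 0.006, 0, 0, 0],
    [0, 0, 0.012, 0, 0, 0],
    [0, 0, 0.016, 0, 0, 0]
  ]
}}

```text
clock: 7.15
tool_pos: [0.5619, 0.291, 0.0299]
orientation: [180.0, 0.0, 9.6]
force: [0.4, 0.7, 0.2]
opening: 0.057
gripper_force: 0.0
```

```bash
python3 -c "
from h import *
st()
cv2.imwrite('pics/x3.png',np.hstack([cv2.resize(cv2.cvtColor(viewer.snapshot(n),cv2.COLOR_RGB2BGR)[y:y+75,x:x+75],(600,600),interpolation=2) for n,x,y in(('side',190,225),)]))"
```

```text
{'clock': 7.15, 'tool_pos': [0.5619, 0.291, 0.0299], 'orientation': [179.9772, 0.0418, 9.5751], 'force': [0.43, 0.7438, 0.1632], 'opening': 0.057, 'gripper_force': 0.0, 'joint_pos': [45.0178, 24.5318, -15.7685, -0.0074, -49.7471, 54.5622]}
```

View pics/x3.png

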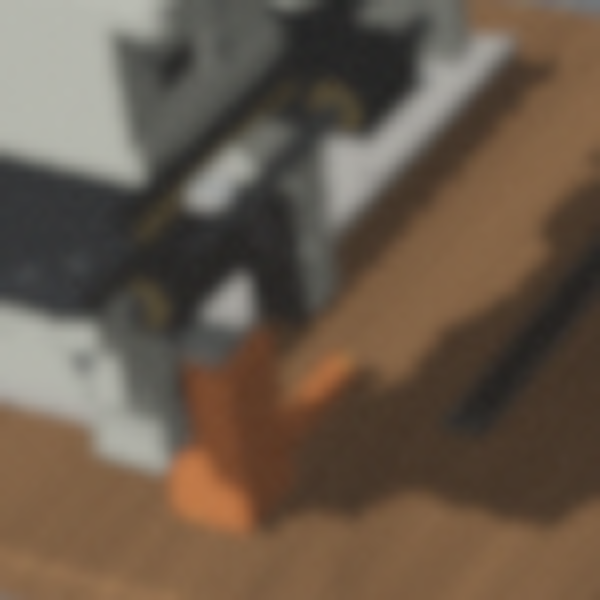

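The fingers straddle the cap, tips at about (140,465) and (310,320), only about 18 mm below its top (220,340). So real height is reading + ~30 mm, with xy fine. I'll go 15 mm lower in small steps.

>>> {"name": "carry_out", "arguments": {
  "rows": [
    [0, 0, 0.005, 0, 0, 0],
    [0, 0, 0.01, 0, 0, 0],
    [0, 0, 0.01, 0, 0, 0]
  ]
}}

```text
clock: 7.58
tool_pos: [0.5618, 0.2909, 0.0201]
orientation: [180.0, 0.0, 9.6]
force: [0.2, -1.1, 0.1]
opening: 0.0568
gripper_force: 0.0
```

>>> {"name": "carry_out", "arguments": {
  "rows": [
    [0, 0, 0.003, 0, 0, 0],
    [0, 0, 0.005, 0, 0, 0]
  ]
}}

```text
clock: 7.82
tool_pos: [0.5622, 0.2912, 0.0156]
orientation: [-180.0, -0.0, 9.6]
force: [0.6, -0.0, -0.0]
opening: 0.057
gripper_force: 0.0
```

>>> {"name": "carry_out", "arguments": {
  "rows": [
    [0, 0, 0, 0, 0, 0],
    [0, 0, 0, 0, 0, 0],
    [0, 0, 0, 0, 0, 0],
    [0, 0, 0, 0, 0, 0],
    [0, 0, 0, 0, 0, 0]
  ],
  "grip": -1
}}

```text
clock: 8.45
tool_pos: [0.5622, 0.2916, 0.0158]
orientation: [-180.0, -0.0, 9.6]
force: [-1.6, 3.1, 0.8]
opening: 0.0259
gripper_force: 30.0
```

Gripped: 25.9 mm, 30 N. No board contact at a 0.0156 reading, so the height offset is real. Pulling up.

>>> {"name": "carry_out", "arguments": {
  "rows": [
    [0, 0, -0.005, 0, 0, 0],
    [0, 0, -0.01, 0, 0, 0],
    [0, 0, -0.015, 0, 0, 0],
    [0, 0, -0.02, 0, 0, 0],
    [0, 0, -0.025, 0, 0, 0],
    [0, 0, -0.028, 0, 0, 0]
  ]
}}

```text
clock: 9.2
tool_pos: [0.5622, 0.2916, 0.0442]
orientation: [-180.0, -0.0, 9.6]
force: [-0.2, 4.7, -4.9]
opening: 0.0259
gripper_force: 30.0
```

>>> {"name": "carry_out", "arguments": {
  "rows": [
    [0, 0, -0.002, 0, 0, 0],
    [0, 0, -0.003, 0, 0, 0]
  ]
}}

```text
clock: 9.45
tool_pos: [0.562, 0.2915, 0.0449]
orientation: [-180.0, 0.0, 9.5]
force: [7.3, 7.5, -25.0]
opening: 0.0258
gripper_force: 30.0
```

The top stop is reached: -25 N at 29–30 mm of travel. Releasing and rising.

>>> {"name": "carry_out", "arguments": {
  "rows": [
    [0, 0, 0.001, 0, 0, 0],
    [0, 0, 0.001, 0, 0, 0],
    [0, 0, 0.001, 0, 0, 0],
    [0, 0, 0.001, 0, 0, 0],
    [0, 0, 0.001, 0, 0, 0]
  ],
  "grip": 0.3
}}

```text
clock: 10.07
tool_pos: [0.5622, 0.2911, 0.0459]
orientation: [-180.0, -0.0, 9.6]
force: [0.6, 0.2, 0.7]
opening: 0.0567
gripper_force: 0.0
```

>>> {"name": "carry_out", "arguments": {
  "rows": [
    [0, 0, -0.03, 0, 0, 0],
    [0, 0, -0.07, 0, 0, 0],
    [0, 0, -0.11, 0, 0, 0],
    [0, 0, -0.11, 0, 0, 0]
  ]
}}

```text
clock: 10.58
tool_pos: [0.564, 0.2925, 0.1598]
orientation: [-179.8, -0.3, 9.6]
force: [-0.9, 0.2, -0.5]
opening: 0.057
gripper_force: 0.0
```

```bash
python3 -c "
from h import *
st()
plan([(.55,0,.16,-50),(.53,-.25,.16,-90),(.510,-.367,.09,-108.5)],[8,5,3])"
```

```text
{'clock': 10.575, 'tool_pos': [0.564, 0.2925, 0.1598], 'orientation': [-179.8197, -0.3488, 9.6059], 'force': [-0.9341, 0.1741, -0.5363], 'opening': 0.057, 'gripper_force': 0.0, 'joint_pos': [45.0191, 17.6691, -7.3501, 0.0611, -64.5921, 54.5614]}
[np.float64(-0.0078), np.float64(0.0358), np.float64(-0.0), 0, 0, np.float64(0.13)]
[np.float64(-0.0157), np.float64(0.0715), np.float64(-0.0), 0, 0, np.float64(0.2601)]
[np.float64(-0.0235), np.float64(0.1073), np.float64(-0.0001), 0, 0, np.float64(0.3901)]
[np.float64(-0.0313), np.float64(0.143), np.float64(-0.0001), 0, 0, np.float64(0.5202)]
[np.float64(-0.0392), np.float64(0.1788), np.float64(-0.0001), 0, 0, np.float64(0.6502)]
[np.float64(-0.047), np.float64(0.2145), np.float64(-0.0001), 0, 0, np.float64(0.7802)]
[np.float64(-0.0548), np.float64(0.2503), np.float64(-0.0002), 0, 0, np.float64(0.9103)]
[np.float64(-0.0627), np.float64(0.2861), np.float64(-0.0002), 0, 0, np.float64(1.0403)]
--
[np.float64(0.0357), np.float64(0.0352), np.float64(-0.0), 0, 0, np.float64(0.1396)]
[np.float64(0.0715), np.float64(0.0704), np.float64(-0.0), 0, 0, np.float64(0.2793)]
[np.float64(0.1072), np.float64(0.1056), np.float64(-0.0), 0, 0, np.float64(0.4189)]
[np.float64(0.1429), np.float64(0.1408), np.float64(-0.0), 0, 0, np.float64(0.5585)]
[np.float64(0.1787), np.float64(0.176), np.float64(-0.0), 0, 0, np.float64(0.6981)]
[np.float64(0.2042), np.float64(0.2062), np.float64(0.0233), 0, 0, np.float64(0.8058)]
[np.float64(0.2298), np.float64(0.2364), np.float64(0.0467), 0, 0, np.float64(0.9134)]
[np.float64(0.2554), np.float64(0.2665), np.float64(0.07), 0, 0, np.float64(1.021)]
--
```

>>> {"name": "carry_out", "arguments": {
  "rows": [
    [-0.008, 0.036, 0, 0, 0, 0.13],
    [-0.016, 0.072, 0, 0, 0, 0.26],
    [-0.024, 0.107, 0, 0, 0, 0.39],
    [-0.031, 0.143, 0, 0, 0, 0.52],
    [-0.039, 0.179, 0, 0, 0, 0.65],
    [-0.047, 0.215, 0, 0, 0, 0.78],
    [-0.055, 0.25, 0, 0, 0, 0.91],
    [-0.063, 0.286, 0, 0, 0, 1.04]
  ]
}}

```text
clock: 11.58
tool_pos: [0.547, -0.0025, 0.1551]
orientation: [180.0, 0.0, -50.2]
force: [-0.0, 0.1, -0.1]
opening: 0.057
gripper_force: 0.0
```

>>> {"name": "carry_out", "arguments": {
  "rows": [
    [0.036, 0.035, 0, 0, 0, 0.14],
    [0.072, 0.07, 0, 0, 0, 0.28],
    [0.107, 0.106, 0, 0, 0, 0.42],
    [0.143, 0.141, 0, 0, 0, 0.56],
    [0.179, 0.176, 0, 0, 0, 0.7],
    [0.204, 0.206, 0.02, 0, 0, 0.81],
    [0.23, 0.236, 0.045, 0, 0, 0.915],
    [0.255, 0.2665, 0.07, 0, 0, 1.021]
  ]
}}

```text
clock: 12.58
tool_pos: [0.5067, -0.3691, 0.0844]
orientation: [180.0, 0.0, -108.7]
force: [0.4, 0.1, 0.6]
opening: 0.057
gripper_force: 0.0
```

>>> {"name": "carry_out", "arguments": {
  "rows": [
    [0, 0, 0, 0, 0, 0],
    [0, 0, 0, 0, 0, 0]
  ]
}}

```text
clock: 12.82
tool_pos: [0.5071, -0.368, 0.0852]
orientation: [180.0, -0.0, -108.5]
force: [-0.5, 0.5, 0.5]
opening: 0.057
gripper_force: 0.0
```

```bash
python3 -c "
from h import *
st()
a=cv2.cvtColor(viewer.snapshot('top'),cv2.COLOR_RGB2BGR)[100:250,160:310]
b=cv2.cvtColor(viewer.snapshot('side'),cv2.COLOR_RGB2BGR)
r=lambda i:cv2.resize(i,(400,400),interpolation=2)
cv2.imwrite('pics/x4.png',np.hstack([r(b[200:320,150:270]),r(b[100:220,310:430])]))
for z in(.090,.114):print(px('side',[.5604,.2902,z]),px('side',[.5604,.2902,z-.06]))
p=telemetry.get_obs()['tool_pos'];print(px('side',p),px('side',p+[0,0,.031]))
plan([(.510,-.367,p[2],-108.5),(.510,-.367,-.021,-108.5)],[2,6])
"
```

```text
{'clock': 12.825, 'tool_pos': [0.5071, -0.368, 0.0852], 'orientation': [179.9534, -0.0022, -108.5007], 'force': [-0.5351, 0.4507, 0.4531], 'opening': 0.057, 'gripper_force': 0.0, 'joint_pos': [-18.1411, 20.7256, -13.375, 0.0023, -55.946, -0.3609]}
[216.53767982 263.95203386] [219.89865512 284.31165249]
[215.1366562  255.46512035] [218.57782751 276.31053852]
[363.78669438 164.77746957] [364.11135766 156.31183294]
[np.float64(-0.0006), np.float64(-0.0009), np.float64(-0.0), 0, 0, np.float64(0.0006)]
[np.float64(-0.0011), np.float64(-0.0018), np.float64(-0.0), 0, 0, np.float64(0.0012)]
[np.float64(-0.0011), np.float64(-0.0018), np.float64(0.0179), 0, 0, np.float64(0.0012)]
[np.float64(-0.0011), np.float64(-0.0018), np.float64(0.0357), 0, 0, np.float64(0.0012)]
[np.float64(-0.0011), np.float64(-0.0018), np.float64(0.0536), 0, 0, np.float64(0.0012)]
[np.float64(-0.0011), np.float64(-0.0018), np.float64(0.0715), 0, 0, np.float64(0.0012)]
[np.float64(-0.0011), np.float64(-0.0018), np.float64(0.0894), 0, 0, np.float64(0.0012)]
[np.float64(-0.0011), np.float64(-0.0018), np.float64(0.1072), 0, 0, np.float64(0.0012)]
--
```

View pics/x4.png

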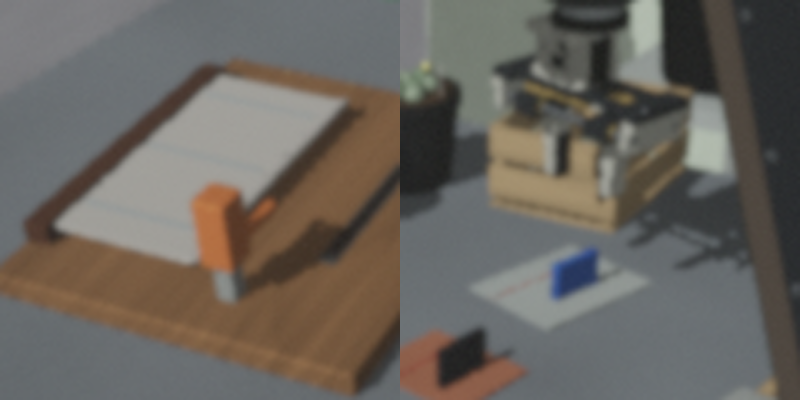

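The keeper stands raised on its steel post (cap top (220,187), post visible to (228,298)). The open finger tips are at (552,170) and (612,195), so the tool is above the blue fin (575,272), and the +31–35 mm height offset shows here too. Descending on the fin.

>>> {"name": "carry_out", "arguments": {
  "rows": [
    [-0.001, -0.002, 0.02, 0, 0, 0.001],
    [-0.001, -0.002, 0.04, 0, 0, 0.001],
    [-0.001, -0.002, 0.06, 0, 0, 0.001],
    [-0.001, -0.002, 0.075, 0, 0, 0.001],
    [-0.001, -0.002, 0.085, 0, 0, 0.001],
    [-0.001, -0.002, 0.085, 0, 0, 0.001]
  ]
}}

```text
clock: 13.68
tool_pos: [0.5094, -0.3673, 0.0003]
orientation: [180.0, 0.0, -108.5]
force: [0.1, 0.4, -0.2]
opening: 0.0568
gripper_force: 0.0
```

>>> {"name": "carry_out", "arguments": {
  "rows": [
    [0, 0, 0.005, 0, 0, 0],
    [0, 0, 0.01, 0, 0, 0],
    [0, 0, 0.01, 0, 0, 0]
  ]
}}

```text
clock: 14.05
tool_pos: [0.5093, -0.3676, -0.0096]
orientation: [180.0, 0.0, -108.6]
force: [0.3, 0.8, 0.1]
opening: 0.0568
gripper_force: 0.0
```

>>> {"name": "carry_out", "arguments": {
  "rows": [
    [0, 0, 0.003, 0, 0, 0],
    [0, 0, 0.006, 0, 0, 0],
    [0, 0, 0.006, 0, 0, 0]
  ]
}}

```text
clock: 14.42
tool_pos: [0.5093, -0.3675, -0.0157]
orientation: [180.0, 0.0, -108.6]
force: [-0.2, 0.0, -0.1]
opening: 0.0571
gripper_force: 0.0
```

>>> {"name": "carry_out", "arguments": {
  "rows": [
    [0, 0, 0, 0, 0, 0],
    [0, 0, 0, 0, 0, 0],
    [0, 0, 0, 0, 0, 0],
    [0, 0, 0, 0, 0, 0],
    [0, 0, 0, 0, 0, 0],
    [0, 0, 0, 0, 0, 0],
    [0, 0, 0, 0, 0, 0]
  ],
  "grip": -1
}}

```text
clock: 15.3
tool_pos: [0.5098, -0.3677, -0.0152]
orientation: [-180.0, -0.0, -108.6]
force: [0.9, -0.1, -0.5]
opening: 0.0096
gripper_force: 30.0
```

Fin gripped (9.6 mm, 30 N). A reading of -0.015 now corresponds to the strip's underside at z = 0. Lifting and carrying it to the front of the lid.

```bash
python3 -c "
from h import *
plan([(.5098,-.3677,.075,-108.6),(.44,-.15,.085,-95),(.477,.156,.085,-80.25)],[4,6,6])"
```

```text
[np.float64(-0.0), np.float64(0.0), np.float64(-0.0226), 0, 0, np.float64(0.0002)]
[np.float64(-0.0), np.float64(0.0), np.float64(-0.0451), 0, 0, np.float64(0.0003)]
[np.float64(-0.0), np.float64(0.0), np.float64(-0.0677), 0, 0, np.float64(0.0005)]
[np.float64(-0.0), np.float64(0.0), np.float64(-0.0902), 0, 0, np.float64(0.0007)]
[np.float64(-0.0307), np.float64(0.0226), np.float64(-0.0919), 0, 0, np.float64(-0.0389)]
[np.float64(-0.0614), np.float64(0.0452), np.float64(-0.0936), 0, 0, np.float64(-0.0784)]
[np.float64(-0.0921), np.float64(0.0678), np.float64(-0.0952), 0, 0, np.float64(-0.118)]
[np.float64(-0.1228), np.float64(0.0903), np.float64(-0.0969), 0, 0, np.float64(-0.1576)]
--
[np.float64(-0.0339), np.float64(0.0175), np.float64(-0.0017), 0, 0, np.float64(-0.0396)]
[np.float64(-0.0677), np.float64(0.035), np.float64(-0.0033), 0, 0, np.float64(-0.0791)]
[np.float64(-0.119), np.float64(0.0373), np.float64(-0.0033), 0, 0, np.float64(-0.122)]
[np.float64(-0.1703), np.float64(0.0397), np.float64(-0.0033), 0, 0, np.float64(-0.1649)]
[np.float64(-0.2217), np.float64(0.0421), np.float64(-0.0033), 0, 0, np.float64(-0.2078)]
[np.float64(-0.273), np.float64(0.0444), np.float64(-0.0033), 0, 0, np.float64(-0.2507)]
[np.float64(-0.3243), np.float64(0.0468), np.float64(-0.0033), 0, 0, np.float64(-0.2937)]
[np.float64(-0.3756), np.float64(0.0492), np.float64(-0.0033), 0, 0, np.float64(-0.3366)]
--
```

>>> {"name": "carry_out", "arguments": {
  "rows": [
    [0, 0, -0.01, 0, 0, 0],
    [0, 0, -0.03, 0, 0, 0],
    [0, 0, -0.055, 0, 0, 0],
    [0, 0, -0.08, 0, 0, 0],
    [-0.02, 0.015, -0.09, 0, 0, -0.03],
    [-0.05, 0.037, -0.095, 0, 0, -0.07],
    [-0.085, 0.062, -0.097, 0, 0, -0.115],
    [-0.123, 0.09, -0.097, 0, 0, -0.158]
  ]
}}

```text
clock: 16.3
tool_pos: [0.4628, -0.2214, 0.0822]
orientation: [-180.0, 0.0, -99.5]
force: [0.2, 0.9, -1.7]
opening: 0.0096
gripper_force: 30.0
```

>>> {"name": "carry_out", "arguments": {
  "rows": [
    [-0.034, 0.0175, -0.002, 0, 0, -0.04],
    [-0.068, 0.035, -0.003, 0, 0, -0.08],
    [-0.119, 0.037, -0.003, 0, 0, -0.122],
    [-0.17, 0.04, -0.003, 0, 0, -0.165],
    [-0.22, 0.042, -0.003, 0, 0, -0.208],
    [-0.273, 0.044, -0.003, 0, 0, -0.25],
    [-0.324, 0.047, -0.003, 0, 0, -0.294],
    [-0.376, 0.049, -0.003, 0, 0, -0.337]
  ]
}}

```text
clock: 17.3
tool_pos: [0.4768, 0.1581, 0.0853]
orientation: [-180.0, 0.0, -80.1]
force: [0.6, -1.0, -1.4]
opening: 0.0096
gripper_force: 30.0
```

>>> {"name": "carry_out", "arguments": {
  "rows": [
    [0, 0, 0, 0, 0, 0],
    [0, 0, 0, 0, 0, 0]
  ]
}}

```text
clock: 17.55
tool_pos: [0.4765, 0.1563, 0.0847]
orientation: [179.9, -0.0, -80.2]
force: [0.4, -0.4, -2.1]
opening: 0.0096
gripper_force: 30.0
```

```bash
python3 -c "
from h import *
st();p=telemetry.get_obs()['tool_pos']
plan([(.477,.156,p[2],-80.25),(.477,.156,.045,-80.25)],[3,5])
"
```

```text
{'clock': 17.55, 'tool_pos': [0.4765, 0.1563, 0.0847], 'orientation': [179.9461, -0.0163, -80.1833], 'force': [0.4248, -0.3782, -2.1392], 'opening': 0.0096, 'gripper_force': 29.9993, 'joint_pos': [40.6317, 9.8159, -28.9925, -0.0175, -51.2462, -30.8041]}
[np.float64(0.0001), np.float64(-0.0001), np.float64(-0.0), 0, 0, np.float64(0.0004)]
[np.float64(0.0002), np.float64(-0.0003), np.float64(-0.0), 0, 0, np.float64(0.0008)]
[np.float64(0.0004), np.float64(-0.0004), np.float64(-0.0), 0, 0, np.float64(0.0012)]
[np.float64(0.0004), np.float64(-0.0004), np.float64(0.0079), 0, 0, np.float64(0.0012)]
[np.float64(0.0004), np.float64(-0.0004), np.float64(0.0159), 0, 0, np.float64(0.0012)]
[np.float64(0.0004), np.float64(-0.0004), np.float64(0.0238), 0, 0, np.float64(0.0012)]
[np.float64(0.0004), np.float64(-0.0004), np.float64(0.0317), 0, 0, np.float64(0.0012)]
[np.float64(0.0004), np.float64(-0.0004), np.float64(0.0397), 0, 0, np.float64(0.0012)]
--
```

Strip held and level. Lowering to about 12 mm above the board in front of the keeper, then one composite look.

>>> {"name": "carry_out", "arguments": {
  "rows": [
    [0, 0, 0.015, 0, 0, 0.001],
    [0, 0, 0.03, 0, 0, 0.001],
    [0, 0, 0.045, 0, 0, 0.001],
    [0, 0, 0.058, 0, 0, 0.001],
    [0, 0, 0.068, 0, 0, 0.001],
    [0, 0, 0.068, 0, 0, 0.001]
  ]
}}

```text
clock: 18.3
tool_pos: [0.4767, 0.1561, 0.0158]
orientation: [179.9, -0.1, -80.3]
force: [-0.9, 0.5, -1.4]
opening: 0.0098
gripper_force: 30.0
```

```bash
python3 -c "
from h import *
st()
r=lambda i,w,h:cv2.resize(i,(w,h),interpolation=2)
a=cv2.cvtColor(viewer.snapshot('top'),cv2.COLOR_RGB2BGR)[120:230,160:290]
b=cv2.cvtColor(viewer.snapshot('side'),cv2.COLOR_RGB2BGR)[210:310,150:320]
cv2.imwrite('pics/x5.png',np.vstack([r(a,390,330),r(b,390,229)]))
cv2.imwrite('pics/x5.png',np.hstack([r(a,390*2-380,338),r(b,400,338)]))
"
```

```text
{'clock': 18.3, 'tool_pos': [0.4767, 0.1561, 0.0158], 'orientation': [179.9114, -0.0505, -80.2615], 'force': [-0.8677, 0.5285, -1.4208], 'opening': 0.0098, 'gripper_force': 29.9997, 'joint_pos': [40.6119, 15.156, -33.374, -0.0032, -41.5719, -30.8711]}
```

View pics/x5.png

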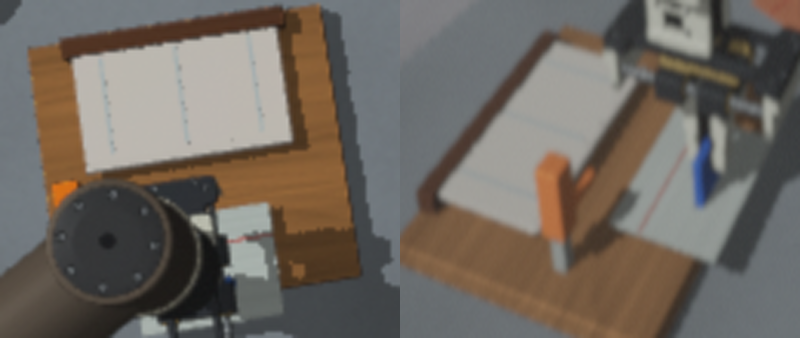

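Top view: the strip's right front corner is at about (270,203). Side view: its left front corner is at about (612,228), with the red line parallel to the lip and the keeper up. Checking these in lid coordinates.

```bash
python3 -c "
from h import *
a=np.radians(9.75);R=np.array([[np.cos(a),-np.sin(a)],[np.sin(a),np.cos(a)]]);M=np.array([.610,.179])
for n,u,v in(('top',160+270.5/3.077-.5,120+203.5/3.073-.5),('side',150+212.5/2.353-.5,210+228/3.38-.5)):
  for z in(.033,.035):print(n,z,R.T@(pt(n,u,v,z)[:2]-M))
print(R.T@(telemetry.get_obs()['tool_pos'][:2]-M))
cv2.imwrite('pics/t.png',cv2.cvtColor(viewer.snapshot('top'),cv2.COLOR_RGB2BGR))
im=cv2.imread('pics/t.png').astype(int)
print(im[180:196,240].tolist());print(im[190,240:256].tolist())
"
```

```text
top 0.033 [-0.0600838  -0.07616144]
top 0.035 [-0.06037612 -0.07637099]
side 0.033 [-0.06257204  0.08131133]
side 0.035 [-0.06402245  0.0833579 ]
[-0.1344308   0.00047811]
[[55, 97, 140], [56, 97, 140], [55, 97, 140], [54, 94, 136], [55, 98, 142], [63, 101, 142], [111, 132, 151], [160, 166, 161], [168, 173, 165], [168, 173, 164], [166, 172, 163], [169, 174, 166], [169, 174, 166], [166, 171, 162], [167, 173, 163], [163, 169, 160]]
[[166, 172, 163], [167, 172, 163], [167, 172, 163], [167, 173, 163], [168, 173, 165], [169, 173, 165], [165, 169, 162], [116, 123, 122], [53, 68, 83], [31, 53, 75], [33, 53, 76], [33, 54, 76], [37, 63, 90], [49, 85, 123], [50, 88, 126], [50, 88, 127]]
```

```bash
python3 -c "
from h import *
a=np.radians(9.75);R=np.array([[np.cos(a),-np.sin(a)],[np.sin(a),np.cos(a)]]);M=np.array([.610,.179])
im=cv2.imread('pics/t.png').astype(float).mean(2)
f=lambda u,v:R.T@(pt('top',u,v,.0335)[:2]-M)
def cross(l,thr=115):
    i=np.where((l[:-1]-thr)*(l[1:]-thr)<0)[0][0];return i+(thr-l[i])/(l[i+1]-l[i])
for u in(232,236,240,244):
    v=180+cross(im[180:196,u]);print('front',u,round(v,2),f(u,v).round(4))
for v in(189,192,202,206):
    u=242+cross(im[v,242:258]);print('right',v,round(u,2),f(u,v).round(4))
"
```

```text
front 232 186.74 [-0.0557 -0.0262]
front 236 186.22 [-0.0561 -0.0393]
front 240 185.44 [-0.0555 -0.0525]
front 244 185.09 [-0.0564 -0.0655]
right 189 247.05 [-0.0706 -0.0735]
right 192 247.56 [-0.0806 -0.0738]
right 202 245.94 [-0.1122 -0.064 ]
right 206 245.95 [-0.1251 -0.0622]
```

Front edge is at lid x = -56 mm, square to within 0.5°, and the strip is centred at about +1.5 mm. So about 91.5 mm to slide (tool -y) with a 1 mm sideways trim. Lowering to ~4 mm above the board, then sliding half way.

>>> {"name": "carry_out", "arguments": {
  "rows": [
    [0.001, 0, 0.003, 0, 0, 0],
    [0.001, 0, 0.007, 0, 0, 0],
    [0.001, 0, 0.007, 0, 0, 0]
  ]
}}

```text
clock: 18.82
tool_pos: [0.4773, 0.1555, 0.0095]
orientation: [180.0, -0.0, -80.3]
force: [-0.3, -0.4, -1.2]
opening: 0.0098
gripper_force: 30.0
```

>>> {"name": "carry_out", "arguments": {
  "rows": [
    [0, -0.008, 0, 0, 0, 0],
    [0, -0.016, 0, 0, 0, 0],
    [0, -0.024, 0, 0, 0, 0],
    [0, -0.032, 0, 0, 0, 0],
    [0, -0.04, 0, 0, 0, 0],
    [0, -0.048, 0, 0, 0, 0],
    [0, -0.05, 0, 0, 0, 0],
    [0, -0.05, 0, 0, 0, 0]
  ]
}}

```text
clock: 19.82
tool_pos: [0.5266, 0.1639, 0.0096]
orientation: [180.0, -0.0, -80.3]
force: [-0.1, -0.1, -1.9]
opening: 0.0096
gripper_force: 30.0
```

Clear so far, with the edge just short of the lip. 1 mm lower, then on to the line.

>>> {"name": "carry_out", "arguments": {
  "rows": [
    [0, 0, 0.001, 0, 0, 0],
    [0, -0.007, 0.001, 0, 0, 0],
    [0, -0.014, 0.001, 0, 0, 0],
    [0, -0.021, 0.001, 0, 0, 0],
    [0, -0.028, 0.001, 0, 0, 0],
    [0, -0.035, 0.001, 0, 0, 0],
    [0, -0.041, 0.001, 0, 0, 0],
    [0, -0.041, 0.001, 0, 0, 0]
  ]
}}

```text
clock: 20.82
tool_pos: [0.568, 0.1712, 0.0087]
orientation: [-179.9, 0.0, -80.3]
force: [0.8, 0.1, -0.5]
opening: 0.0098
gripper_force: 30.0
```

```bash
python3 -c "
from h import *
st()
a=np.radians(9.75);R=np.array([[np.cos(a),-np.sin(a)],[np.sin(a),np.cos(a)]]);M=np.array([.610,.179])
im=cv2.cvtColor(viewer.snapshot('top'),cv2.COLOR_RGB2BGR);cv2.imwrite('pics/t2.png',im)
print('tool lid',R.T@(telemetry.get_obs()['tool_pos'][:2]-M))
i=im.astype(int)
for y in(-.04,-.055,-.068,-.09):
  q=M+R@[0,y];u,v=px('top',[*q,.03]).round().astype(int);print(y,u,v,[tuple(i[k,u]) for k in range(v-6,v+8)])
"
```

```text
{'clock': 20.825, 'tool_pos': [0.568, 0.1712, 0.0087], 'orientation': [-179.9481, 0.0055, -80.2585], 'force': [0.8336, 0.1361, -0.5331], 'opening': 0.0098, 'gripper_force': 30.0002, 'joint_pos': [35.6492, 22.8363, -22.2396, 0.0252, -44.875, -25.9255]}
tool lid [-0.04298604 -0.00056194]
-0.04 234 170 [(np.int64(181), np.int64(188), np.int64(193)), (np.int64(179), np.int64(186), np.int64(190)), (np.int64(173), np.int64(180), np.int64(185)), (np.int64(116), np.int64(121), np.int64(124)), (np.int64(97), np.int64(101), np.int64(103)), (np.int64(88), np.int64(92), np.int64(94)), (np.int64(87), np.int64(90), np.int64(109)), (np.int64(164), np.int64(169), np.int64(162)), (np.int64(176), np.int64(180), np.int64(171)), (np.int64(174), np.int64(179), np.int64(170)), (np.int64(175), np.int64(181), np.int64(172)), (np.int64(173), np.int64(179), np.int64(170)), (np.int64(173), np.int64(178), np.int64(169)), (np.int64(176), np.int64(181), np.int64(172))]
-0.055 239 169 [(np.int64(180), np.int64(188), np.int64(193)), (np.int64(180), np.int64(188), np.int64(193)), (np.int64(174), np.int64(182), np.in
[... 1131 characters left out ...]
(122)), (np.int64(114), np.int64(117), np.int64(112))]
-0.09 249 167 [(np.int64(180), np.int64(188), np.int64(193)), (np.int64(180), np.int64(188), np.int64(193)), (np.int64(179), np.int64(188), np.int64(192)), (np.int64(173), np.int64(181), np.int64(185)), (np.int64(116), np.int64(121), np.int64(124)), (np.int64(88), np.int64(91), np.int64(95)), (np.int64(54), np.int64(65), np.int64(80)), (np.int64(36), np.int64(56), np.int64(78)), (np.int64(34), np.int64(57), np.int64(80)), (np.int64(34), np.int64(57), np.int64(80)), (np.int64(34), np.int64(55), np.int64(78)), (np.int64(32), np.int64(54), np.int64(75)), (np.int64(34), np.int64(56), np.int64(79)), (np.int64(36), np.int64(59), np.int64(84))]
```

```bash
python3 -c "
from h import *
a=np.radians(9.75);R=np.array([[np.cos(a),-np.sin(a)],[np.sin(a),np.cos(a)]]);M=np.array([.610,.179])
im=cv2.imread('pics/t2.png').astype(float)
f=lambda u,v,z:(R.T@(pt('top',u,v,z)[:2]-M)).round(4)
for u in range(232,245):
  red=im[160:178,u,2]-im[160:178,u,1]; w=np.clip(red-8,0,None)
  # top-edge of panel lip: drop below 150
  l=im[158:175,u].mean(1);k=np.where(l<150)[0][0]-1;e=158+k+(l[k]-150)/(l[k]-l[k+1])
  r=160+(w*np.arange(18)).sum()/max(w.sum(),1e-6)
  print(u,'red',round(r,2),w.max(),f(u,r,.027),'lip',round(e,2),f(u,e,.040))
"
```

```text
232 red 170.0 13.0 [ 0.0001 -0.0329] lip 168.38 [ 0.003  -0.0354]
233 red 170.0 12.0 [-0.0004 -0.0362] lip 166.62 [ 0.0082 -0.0394]
234 red 170.0 11.0 [-0.0009 -0.0394] lip 166.5 [ 0.0081 -0.0427]
235 red 170.0 12.0 [-0.0014 -0.0427] lip 166.46 [ 0.0078 -0.0459]
236 red 170.0 11.0 [-0.0019 -0.0459] lip 166.43 [ 0.0074 -0.0491]
237 red 169.67 12.0 [-0.0013 -0.0493] lip 165.72 [ 0.0092 -0.0527]
238 red 169.26 17.0 [-0.0005 -0.0527] lip 166.36 [ 0.0066 -0.0556]
239 red 169.0 18.0 [-0.0002 -0.0561] lip 165.61 [ 0.0086 -0.0592]
240 red 169.0 25.0 [-0.0007 -0.0593] lip 165.5 [ 0.0084 -0.0624]
241 red 169.0 26.0 [-0.0012 -0.0626] lip 165.5 [ 0.0079 -0.0657]
242 red 169.0 18.0 [-0.0017 -0.0658] lip 165.49 [ 0.0074 -0.0689]
243 red 168.72 18.0 [-0.0013 -0.0692] lip 165.49 [ 0.0069 -0.0721]
244 red 168.35 17.0 [-0.0005 -0.0726] lip 165.44 [ 0.0066 -0.0753]
```

Red line is 0–1 mm short of the lip. 1 mm more, then press down in steps while watching the force.

>>> {"name": "carry_out", "arguments": {
  "rows": [
    [0, -0.001, 0, 0, 0, 0],
    [0, -0.001, 0.001, 0, 0, 0],
    [0, -0.001, 0.002, 0, 0, 0],
    [0, -0.001, 0.003, 0, 0, 0],
    [0, -0.001, 0.003, 0, 0, 0]
  ]
}}

```text
clock: 21.5
tool_pos: [0.5681, 0.1712, 0.0059]
orientation: [-180.0, 0.0, -80.3]
force: [-1.3, -0.2, 4.1]
opening: 0.0097
gripper_force: 30.0
```

>>> {"name": "carry_out", "arguments": {
  "rows": [
    [0, 0, 0.001, 0, 0, 0],
    [0, 0, 0.0015, 0, 0, 0],
    [0, 0, 0.0015, 0, 0, 0]
  ]
}}

```text
clock: 21.88
tool_pos: [0.5679, 0.1711, 0.0049]
orientation: [-180.0, -0.0, -80.2]
force: [-4.4, 0.4, 9.8]
opening: 0.0099
gripper_force: 30.0
```

>>> {"name": "carry_out", "arguments": {
  "rows": [
    [0, 0, 0.0005, 0, 0, 0],
    [0, 0, 0.001, 0, 0, 0],
    [0, 0, 0.001, 0, 0, 0]
  ]
}}

```text
clock: 22.25
tool_pos: [0.5679, 0.1711, 0.0047]
orientation: [-180.0, -0.0, -80.2]
force: [-7.7, -0.7, 17.1]
opening: 0.0093
gripper_force: 30.0
```

```bash
python3 -c "
from h import *
st()
print(telemetry.get_obs()['moment'])
a=np.radians(9.75);R=np.array([[np.cos(a),-np.sin(a)],[np.sin(a),np.cos(a)]]);M=np.array([.610,.179])
im=cv2.cvtColor(viewer.snapshot('top'),cv2.COLOR_RGB2BGR);cv2.imwrite('pics/t3.png',im)
print('tool lid',R.T@(telemetry.get_obs()['tool_pos'][:2]-M))
im=im.astype(float);f=lambda u,v,z:(R.T@(pt('top',u,v,z)[:2]-M)).round(4)
for u in range(232,246,2):
  w=np.clip(im[160:178,u,2]-im[160:178,u,1]-8,0,None);r=160+(w*np.arange(18)).sum()/max(w.sum(),1e-6)
  print(u,round(r,2),w.max(),f(u,r,.023))
o=cv2.imread('pics/top0.png').astype(float)
for u in(250,252): # lip unshadowed column before/after
  print([int(x) for x in im[158:172,u].mean(1)],[int(x) for x in o[158:172,u].mean(1)])
v=np.array([[k,245+int(np.where(im[k,245:258].mean(1)<115)[0][0])] for k in range(172,186)]);print(v.tolist())
"
```

```text
{'clock': 22.25, 'tool_pos': [0.5679, 0.1711, 0.0047], 'orientation': [-179.9824, -0.003, -80.2329], 'force': [-7.6689, -0.6886, 17.0898], 'opening': 0.0093, 'gripper_force': 30.0025, 'joint_pos': [35.6441, 23.1437, -22.4178, 0.0148, -44.424, -25.8876]}
[-0.0529061   3.09161789  0.02069801]
tool lid [-0.04287367 -0.00062292]
232 170.63 12.0 [-0.0013 -0.0321]
234 170.0 17.0 [-0.0002 -0.0389]
236 170.0 15.0 [-0.0012 -0.0454]
238 170.0 14.0 [-0.0022 -0.0519]
240 169.3 16.0 [-0.0009 -0.0587]
242 169.0 20.0 [-0.0009 -0.0654]
244 169.0 16.0 [-0.002  -0.0719]
[187, 187, 187, 187, 187, 181, 130, 103, 89, 62, 56, 57, 57, 55] [176, 176, 176, 176, 176, 176, 175, 171, 129, 72, 54, 58, 84, 86]
[186, 187, 187, 187, 186, 175, 118, 99, 78, 59, 57, 57, 56, 55] [176, 176, 176, 176, 176, 175, 175, 169, 100, 58, 52, 59, 83, 85]
[[172, 245], [173, 245], [174, 245], [175, 245], [176, 245], [177, 245], [178, 245], [179, 245], [180, 245], [181, 245], [182, 245], [183, 245], [184, 245], [185, 245]]
```

Strip is flat on the board (reading 0.0047, against 0.0048 expected), the seal is squashed under 17 N, and the red line is at the lip within about 1 mm. One hold check, then hand in.

>>> {"name": "carry_out", "arguments": {
  "rows": [
    [0, 0, 0, 0, 0, 0],
    [0, 0, 0, 0, 0, 0],
    [0, 0, 0, 0, 0, 0],
    [0, 0, 0, 0, 0, 0]
  ]
}}

```text
clock: 22.8
tool_pos: [0.5679, 0.1711, 0.0047]
orientation: [-180.0, -0.0, -80.2]
force: [-8.9, -0.8, 17.6]
opening: 0.0098
gripper_force: 30.0
```

```bash
python3 -c "
from h import *
a=cv2.imread('pics/side0.png',0);b=cv2.cvtColor(viewer.snapshot('side'),cv2.COLOR_RGB2GRAY)
# panel left-edge patch (rear/mid and front corner), shift between start and now
for n,(x,y,w,h) in dict(panelL=(165,240,30,35),front=(190,258,18,22),board=(160,280,60,25)).items():
  p,q=[cv2.Laplacian(i[y:y+h,x:x+w].astype(np.float32),-1,ksize=5) for i in(a,b)]
  print(n,cv2.phaseCorrelate(p,q))
st()"
```

```text
panelL ((0.01083696491507169, -0.07328295955710473), 1.0487599833144081)
front ((0.062026220259339127, 0.0673211823278077), 0.9798864920934042)
board ((0.3552426564735285, 0.05339169236268404), 0.6251646474202474)
{'clock': 22.85, 'tool_pos': [0.5679, 0.1711, 0.0047], 'orientation': [-179.9788, -0.0004, -80.2328], 'force': [-9.1901, -0.7399, 18.1224], 'opening': 0.0097, 'gripper_force': 30.0026, 'joint_pos': [35.6454, 23.1413, -22.4198, 0.0137, -44.42, -25.8879]}
```

The panel has not moved (shift under 0.1 px) and the hold is steady. Handing in.

```bash
python3 -c "
from plant import workorder
print(workorder.close_job())"
```

```text
the job is handed in; nothing more can be done
None
```

I handed the job in at about 23 s, verdict not shown: keeper at its top stop, strip under the lap to within about 1 mm of the red line and still held, pressed flat at about 18 N with the seal squashed; the panel did not measurably move.

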